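Clear the nail-bar clip rack into the steriliser

TASK

The client has gone: open the steriliser's drawer, pull every tool out of the spring clips of the rack sideways, lay the steel cases in the drawer and the black torches with the big square head in the open white tray, all lying flat inside. Once all the cases are in, shut the drawer fully and then press the start button on top of the steriliser right down. Leave the jar, the bottle and the pot where they stand.

Things in the scene. Friction and masses are not known exactly. Their poses are not given: they have to be found in the camera images.
- rack: clip rack, fixed to the table: white base 180 (x) x 345 (y) x 10 mm, origin at the centre of its underside. Four pairs of C-shaped steel spring clips at y = -120, -40, +40, +120 mm, each pair holding at most one tool, lying along the rack's x, axis 57 to 60 mm above the table. Clear cheeks 72 mm high at x = +-82 mm stop tools from sliding out endways; clips reach 78 mm above the table
- rack_clips (a point): middle of the rack at the tools' height, axes as the rack. Clips are 12 mm wide, at x = -36 and +36 mm, so a tool's middle 60 mm is free for fingers. All mouths look to -y: a level pull to -y meets 7 to 15 N, snaps free after some 10 mm, and after 25 to 35 mm (next tool 80 mm away) the tool can be lifted out. Pulled straight up it does not let go
- case1_c (a point): steel tool case: a steel cylinder 20 mm in diameter, 150 mm long in all, with a square 22 x 22 x 12 mm cap on each end, 120 g. The point is its centre, x along the cylinder. It starts pushed into one pair of the rack's clips, any of the four; may be absent
- case2_c (a point): steel tool case: a steel cylinder 20 mm in diameter, 150 mm long in all, with a square 22 x 22 x 12 mm cap on each end, 120 g. The point is its centre, x along the cylinder. It starts pushed into one pair of the rack's clips, any of the four; may be absent
- torch1_c (a point): black pencil curing torch: a cylinder 20 mm in diameter with one big square head 32 x 32 mm, 25 mm long, at its +x end, 150 mm long in all, 120 g. The point lies on the cylinder's axis, half-way along the whole length, x along the cylinder towards the head. It starts pushed into one pair of the rack's clips, any of the four; may be absent
- torch2_c (a point): black pencil curing torch: a cylinder 20 mm in diameter with one big square head 32 x 32 mm, 25 mm long, at its +x end, 150 mm long in all, 120 g. The point lies on the cylinder's axis, half-way along the whole length, x along the cylinder towards the head. It starts pushed into one pair of the rack's clips, any of the four; may be absent
- steri_drawer0 (a joint): the steriliser's drawer, m it is open: 0 shut, 0.158 fully open; it slides with about 1 N of friction and stays where it is left
- drawer_in (a point): centre of the drawer's inner floor (moves with the drawer); x points away from the drawer's front, into the steriliser, and the drawer opens to -x. Inside 185 mm (x) x 188 mm (y), walls 41 mm high above this floor, the floor 22 mm above the table. Fully open, the part from x = -92 to +58 mm is uncovered; the tools go in lying along y
- steri_drawer0_handle (a point): middle of the drawer's bar handle: a bar 11 mm thick and 115 mm long along y, 47 mm above the table, with its axis 35 mm in front of the drawer's front; it is hollow behind, so shut fingers can hook in behind it (29 mm gap) from above. Axes as drawer_in
- steri: steriliser, a white case 230 (x) x 230 (y) x 85 mm fixed to the table, origin at the centre of its underside; its front with the grey drawer looks to its -x
- start_top (a point): centre of the top of the start button, 28 mm in diameter, on the steriliser's top; about 22 mm above that top when up
- start (a joint): travel of the start button, m: 0 up, 0.006 fully down, springs back; fully down takes about 5 N
- tray_in (a point): centre of the inner floor of the open white tray, which stands loose on the table (0.5 kg): outside 240 (x) x 150 (y) x 40 mm high, walls and floor 4 to 5 mm thick. The tools go in lying along its x
- jar: bystander: low glass jar with a white cap, 56 mm across, 42 mm high, origin at its foot
- polish: bystander: small bottle 34 mm across, 85 mm high, origin at its foot
- pot: bystander: white pot 72 mm across, 80 mm high, origin at its foot

How it is judged:
On the way, in this order (a step that is already met when the one before it is completed fails the run):
1. the drawer is open by more than 100 mm (value of joint steri_drawer0 above 0.1 m), for 0.2 s.
2. every steel case lies in the open drawer, let go (x of case1_c in the frame of drawer_in between -0.085 and 0.085 m and y of case1_c in the frame of drawer_in between -0.085 and 0.085 m and z of case1_c in the frame of drawer_in between 0.002 and 0.042 m and angle between case1_c's own x axis and vertical between 1.32 and 1.82 rad and x of case2_c in the frame of drawer_in between -0.085 and 0.085 m and y of case2_c in the frame of drawer_in between -0.085 and 0.085 m and z of case2_c in the frame of drawer_in between 0.002 and 0.042 m and angle between case2_c's own x axis and vertical between 1.32 and 1.82 rad and contact force between the fingers and case1 below 0.1 N and contact force between the fingers and case2 below 0.1 N and value of joint steri_drawer0 above 0.05 m), for 0.2 s.
3. the drawer is shut (less than 8 mm open) (value of joint steri_drawer0 below 0.008 m), for 0.2 s.
4. the start button is pressed right down with the drawer shut (value of joint steri_drawer0 below 0.01 m and value of joint start above 0.0045 m), for 0.05 s.
At the end, for the whole second after the job is handed in: Every steel case lies in the drawer and every torch lies in the tray, fully inside and flat (within 14 degrees of level), at rest and let go; the drawer is shut to within 10 mm; the start button has been pressed after the drawer was shut with all the cases in it (x of case1_c in the frame of drawer_in between -0.085 and 0.085 m and y of case1_c in the frame of drawer_in between -0.085 and 0.085 m and z of case1_c in the frame of drawer_in between 0.002 and 0.042 m and angle between case1_c's own x axis and vertical between 1.32 and 1.82 rad and x of case2_c in the frame of drawer_in between -0.085 and 0.085 m and y of case2_c in the frame of drawer_in between -0.085 and 0.085 m and z of case2_c in the frame of drawer_in between 0.002 and 0.042 m and angle between case2_c's own x axis and vertical between 1.32 and 1.82 rad and x of torch1_c in the frame of tray_in between -0.055 and 0.055 m and y of torch1_c in the frame of tray_in between -0.065 and 0.065 m and z of torch1_c in the frame of tray_in between 0.002 and 0.042 m and angle between torch1_c's own x axis and vertical between 1.32 and 1.82 rad and x of torch2_c in the frame of tray_in between -0.055 and 0.055 m and y of torch2_c in the frame of tray_in between -0.065 and 0.065 m and z of torch2_c in the frame of tray_in between 0.002 and 0.042 m and angle between torch2_c's own x axis and vertical between 1.32 and 1.82 rad and linear speed of each of case1, case2, torch1, torch2 below 0.03 m/s and value of joint steri_drawer0 below 0.01 m); the robot touches nothing.
It fails at once if the jar is moved by more than 30 mm (distance of jar from where it was at the start of the episode above 0.03 m).
It fails at once if the polish is moved by more than 30 mm (distance of polish from where it was at the start of the episode above 0.03 m).
It fails at once if the pot is moved by more than 30 mm (distance of pot from where it was at the start of the episode above 0.03 m).
Of case1, case2, torch1, torch2 only 3 to 4 are there at a start; the rules pass over those that are not, and their reading is None.
At some moment in a run one of tray may be knocked a few centimetres aside while the robot is not near it.
Once in a run the grip may slacken for a moment while it holds something.
It also fails if it takes over 210 s, if anything falls off the work surface, if the arm or the gripper's body presses on something with over 40 N, if the wrist force passes 120 N, or if a joint passes its speed limit or range.

ROBOT

A 6-joint arm with a two-finger parallel gripper is mounted at the origin on the work surface. World frame = base frame: x ahead of the robot, y to its left, z up, the work surface at z = 0. Lengths are in m, angles in rad, forces in N, time in s.
With the tool pointing down it reaches from about 0.225 to 0.875 m from the base axis. Payload 3.4 kg.
Tool frame: the origin (TCP) lies at the very end of the fingers, on their centre line; the grasp point (between the pads) lies 19 mm behind it; z points along the fingers, y is the direction in which the jaws open and shut (so a half turn about z gives the same grasp; the last joint's range is limited). The gripper opens to 85 mm and grips with 20 to 120 N. Pads are 22 mm wide; open, the fingers measure 114 mm over their backs; the gripper's body (76 mm by 85 mm) begins 54 mm behind the grasp point. The pads swing forward as they close: fully open they stand 13 mm farther back than shut.
Start: joints at [-1.31, 0.276, 1.505, -0, 1.361, -0.121], TCP at [0.214, -0.534, 0.231] pointing down, gripper open.
Joint ranges: [-2.89, 2.89], [-0.75, 2.08], [0.22, 2.7], [-1.18, 4.32], [0.11, 2.71], [-2.7, 2.7]. Speed limits (rad/s): [2.57, 2.57, 3.14, 3.14, 3.14, 3.14].

INTERFACE

Orientations are given as a unit quaternion [w, x, y, z].
In Python, from rig import telemetry, imaging, manip, finder gives the robot as it stands.
- The arm moves only by the tool arm_command, never from a script. Its argument "steps" is a list of rows, each a list of 3 entries, a list of its own where there are three numbers: the turn, a rotation vector about the world's x, y, z in rad, then the shift along the world's x, y, z in mm, then the closure in counts, from 0 (fully open) to 255 (shut). In form: [[[rx, ry, rz], [dx, dy, dz], grip], ...]. A call has 1 to 20 rows; each row shifts and turns the commanded pose from where the row before left it; what a row does not reach is not made up. A row lasts 1/8 s, in which the tool goes at most 62.5 mm and 10.7 degrees, less where a joint would pass 70% of its speed; a pose out of reach is approached as far as the arm can. A call is refused whole if a number of a shift passes 62.5 or a number of a turn 0.188, either way. A call with a gripper value outside its range is refused whole. The fingers move at their own pace and stop on an object; "newtons" is the grip in N (left out, the last holds). Time passes only in rows, so rows that do not move let the fingers close. It gives the time, the measured TCP pose, the force and the opening at its end, in the units of the state.
- telemetry.get_state(): the state, without advancing time (a new reading comes with each control period).
- imaging.get_image(name): name is "scene" or "side" or "wrist"; returns the picture (420x560x3 uint8, blue, green, red); there is no depth.
- imaging.camera_params(name): a dict with "intrinsics" (3x3 intrinsics, pixels), "D" ([k1, k2, p1, p2, k3] as OpenCV has them; the pictures are not rectified), "R" (3x3) and "t" (3): a world point X has camera coordinates R X + t. Camera axes: x right, y down, z forward; pixel columns grow to the right and rows downward; lengths in m; the calibration is good to about 2 mm. A picture is of the moment at which its call begins: read the wrist's pose just before it. camera_params takes no time and is no camera call; for the wrist camera it gives the pose at the moment of the call.
- manip.sign_off(): hands the job in, once; it reports no verdict.
Trained networks look in the newest picture that a camera, given by its name, has taken for a name from the list of things; names that differ only in an ending like _2 or _b are one class to them, and where a whole thing is asked for, a point or a joint stands for the part that bears it (a point fixed in the world has none). Each returns a list of dicts, best first, with "score" (0 to 1); they miss things now and then, are a little off and sometimes report something else, mostly with a low value. They report only what shows in the picture. A call takes as long as a camera call.
- finder.cut_out(camera, thing): "pixels" (420x560 bool, what is visible of it) and "extent" ([left, top, width, height] in pixels, round what is visible of it).
The state is a dict: "clock": time; "qpos": joint angles; "qd": joint speeds; "effort": joint torques, N m; "position": TCP position; "ee_rot": TCP orientation; "contact_force": force on the tool from outside, world axes, zero at the start; "moment": the same for the moment, N m; "width": finger opening in m.
Only numpy, scipy, OpenCV 4.12 (cv2) and the standard library are available. Lean on these libraries where they do the work, as an engineer would, in place of code of your own. Each camera call takes 0.05 s, during which the arm holds its last target.

## Working session

There is one attempt and no reset: what is moved stays moved. The work goes in short steps, Python scripts to look and compute and a tool call to move; the robot and the scene stay as the last step left them, time stands still between calls to the robot, and variables do not carry over. Pictures are saved under pics/ and viewed, and the job is handed in when it is done.

Besides the shell and the picture viewer there is one more tool, called after "Request:" by a JSON object that holds its "op" and its "data". arm_command: Moves the arm, as the interface text tells. Its arguments: {"type":"object","properties":{"steps":{"type":"array"},"newtons":{"type":"number"}},"required":["steps"]}

```bash
mkdir -p pics; ls; python3 - <<'E'
from rig import telemetry, imaging
import cv2
print(telemetry.get_state())
for n in ["scene","side","wrist"]:
    cv2.imwrite(f"pics/a_{n}.png",imaging.get_image(n))
    p=imaging.camera_params(n);print(n,p)
E
```

```text
pics
{'clock': 0.0, 'qpos': array([-1.31000986e+00,  2.76579937e-01,  1.50614547e+00, -9.34879825e-06,
        1.36071403e+00, -1.21011790e-01]), 'qd': array([ 6.32363145e-04, -2.72334311e-03, -5.50397123e-05,  1.08683766e-03,
        1.41058912e-03,  8.10116253e-04]), 'effort': array([-3.02426570e-04, -4.16773403e+01, -2.45801461e+01, -1.00922030e-04,
        1.07772372e-02,  5.62620457e-07]), 'position': array([ 0.21408401, -0.53307616,  0.2304434 ]), 'ee_rot': array([-9.20818766e-04,  9.81833426e-01,  1.89742644e-01, -6.90404582e-05]), 'contact_force': array([ 0.51784131, -0.52181342,  0.22251502]), 'moment': array([ 0.00224362, -0.02028072, -0.02992468]), 'width': 0.0851678567049034}
scene {'intrinsics': array([[538.08556345,   0.        , 286.72019557],
       [  0.        , 538.08556345, 217.70493474],
       [  0.        ,   0.        ,   1.        ]]), 'D': array([0.04326438, 0.        , 0.        , 0.        , 0.        ]), 'R': array([[-0.78868235,  0.61440224, -0.02213677],
       [ 0.36318401,  0.4365473 , -0.82311836],
       [-0.49606202, -0.65721865, -0.56743821]]), 't
[... 262 characters left out ...]
 0.       ,  0.       ,  0.       ]), 'R': array([[ 0.99040518, -0.13713188, -0.0171003 ],
       [-0.10247122, -0.64571995, -0.75666729],
       [ 0.09272121,  0.7511595 , -0.65357646]]), 't': array([-0.61548031,  0.12333388,  1.02015887])}
wrist {'intrinsics': array([[338.19449812,   0.        , 282.30202514],
       [  0.        , 338.19449812, 208.87701034],
       [  0.        ,   0.        ,   1.        ]]), 'D': array([-0.03775407,  0.        ,  0.        ,  0.        ,  0.        ]), 'R': array([[ 0.37233358, -0.92809819, -0.00120404],
       [-0.89641848, -0.3599598 ,  0.25857854],
       [-0.24041968, -0.09519815, -0.96598949]]), 't': array([-0.57375684, -0.03408817,  0.3771861 ])}
```

View pics/a_scene.png

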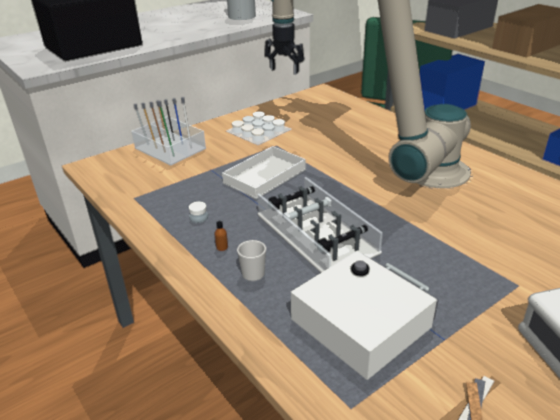

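View pics/a_side.png

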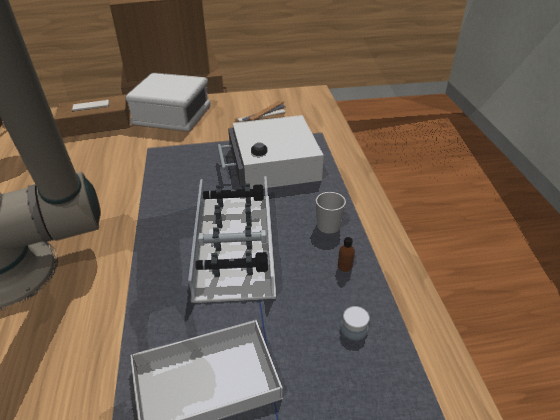

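View pics/a_wrist.png

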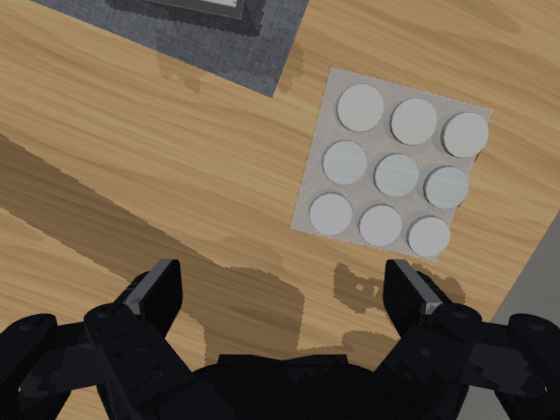

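```bash
python3 - <<'E'
from rig import telemetry, imaging, finder
import cv2, numpy as np, pickle
out={}
for n in ["scene","side"]:
    im=imaging.get_image(n); vis=im.copy()
    for th in ["rack","steri","tray_in","steri_drawer0","steri_drawer0_handle","start_top","case1_c","torch1_c","jar","polish","pot"]:
        r=finder.cut_out(n,th)
        out[n,th]=r
        print(n,th,[(round(d["score"],2),list(map(int,d["extent"]))) for d in r[:5]])
pickle.dump(out,open("masks0.pkl","wb"))
for n in ["scene","side"]:
    im=imaging.get_image(n)
    c=im[150:330,240:450] if n=="scene" else im[110:320,180:340]
    cv2.imwrite(f"pics/b_{n}.png",cv2.resize(c,None,fx=3.3 if n=="scene" else 2.8,fy=3.3 if n=="scene" else 2.8,interpolation=cv2.INTER_CUBIC))
print(telemetry.get_state()["clock"])
E
```

```text
scene rack [(0.77, [259, 180, 124, 91])]
scene steri [(0.66, [289, 250, 147, 129])]
scene tray_in [(0.88, [221, 145, 82, 53]), (0.58, [282, 194, 51, 25])]
scene steri_drawer0 [(0.54, [386, 262, 51, 55])]
scene steri_drawer0_handle [(0.58, [387, 264, 43, 26]), (0.49, [280, 196, 54, 21])]
scene start_top [(0.69, [351, 258, 15, 11])]
scene case1_c []
scene torch1_c [(0.56, [316, 225, 51, 27])]
scene jar [(0.82, [189, 199, 17, 22])]
scene polish [(0.75, [213, 219, 13, 31])]
scene pot [(0.76, [236, 241, 30, 40])]
side rack [(0.8, [188, 178, 87, 122])]
side steri [(0.76, [215, 113, 109, 73]), (0.35, [129, 321, 152, 98])]
side tray_in [(0.81, [131, 321, 149, 98])]
side steri_drawer0 [(0.78, [217, 131, 31, 56])]
side steri_drawer0_handle [(0.69, [218, 125, 25, 60])]
side start_top [(0.49, [249, 141, 15, 8])]
side case1_c []
side torch1_c [(0.87, [203, 184, 61, 15])]
side jar [(0.84, [343, 307, 24, 35])]
side polish [(0.57, [338, 238, 13, 32])]
side pot [(0.85, [314, 192, 33, 42])]
1.45
```

View pics/b_scene.png

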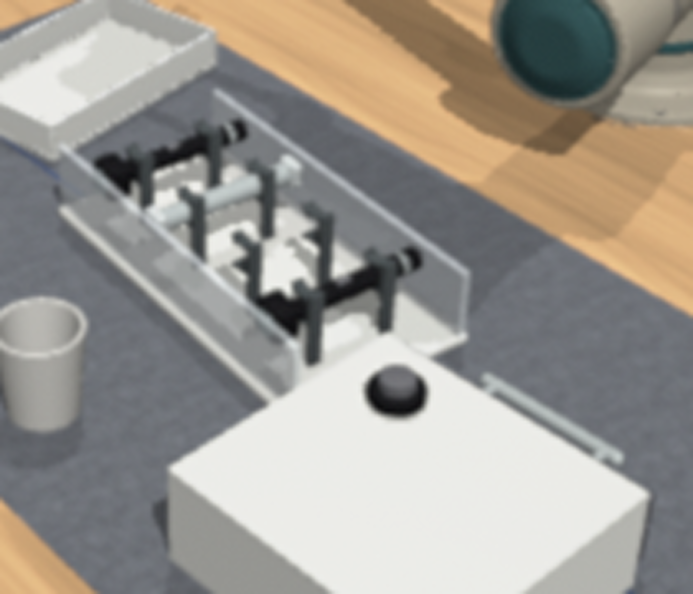

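View pics/b_side.png

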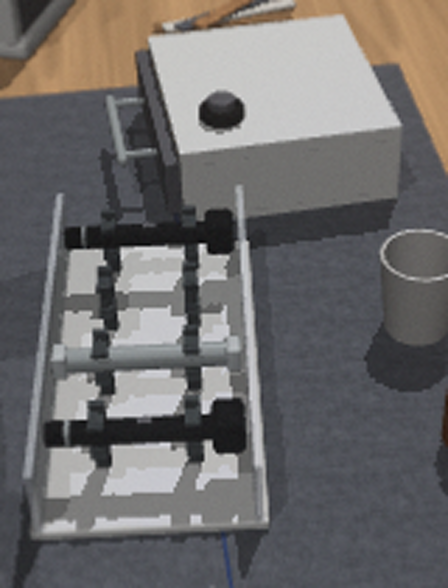

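```bash
cat > h.py <<'E'
from rig import telemetry, imaging, finder, manip
import cv2, numpy as np
def proj(n,X,P=None):
    p=P or imaging.camera_params(n)
    rv,_=cv2.Rodrigues(p["R"]); 
    return cv2.projectPoints(np.asarray(X,float).reshape(-1,1,3),rv,p["t"],p["intrinsics"],p["D"])[0].reshape(-1,2)
def ray(n,uv,P=None):
    p=P or imaging.camera_params(n)
    u=cv2.undistortPoints(np.asarray(uv,float).reshape(-1,1,2),p["intrinsics"],p["D"]).reshape(-1,2)
    d=np.c_[u,np.ones(len(u))]@p["R"]; c=-p["R"].T@p["t"]
    return c,d
def atz(n,uv,z,P=None):
    c,d=ray(n,uv,P); s=(z-c[2])/d[:,2]; return c+s[:,None]*d
def box(cx,cy,yaw,lo,hi):
    X=np.array([[a,b,c] for a in (lo[0],hi[0]) for b in (lo[1],hi[1]) for c in (lo[2],hi[2])],float)
    c,s=np.cos(yaw),np.sin(yaw)
    return np.c_[X[:,0]*c-X[:,1]*s+cx, X[:,0]*s+X[:,1]*c+cy, X[:,2]]
S=4
def sil(n,boxes):
    m=np.zeros((420*S,560*S),np.uint8)
    for B in boxes:
        h=cv2.convexHull((proj(n,B)*S+S/2).astype(np.float32)).astype(np.int32)
        cv2.fillConvexPoly(m,h,1)
    return m
E
cat > fit.py <<'E'
from h import *
import pickle
from scipy.optimize import minimize
M=pickle.load(open("masks0.pkl","rb"))
def fit(th,boxf,x0,names=("scene","side")):
    ms={n:cv2.resize(M[n,th][0]["pixels"].astype(np.uint8),None,fx=S,fy=S,interpolation=cv2.INTER_NEAREST) for n in names}
    def cost(v):
        t=0
        for n in names:
            s=sil(n,boxf(v)); t+=1-(s&ms[n]).sum()/max(1,(s|ms[n]).sum())
        return t
    best=None
    for y0 in (-.1,0,.1):
        x=np.array([*x0,y0]); 
        sx=np.vstack([x,x+[.02,0,0],x+[0,.02,0],x+[0,0,.08]])
        r=minimize(cost,x,method="Nelder-Mead",options=dict(initial_simplex=sx,xatol=1e-4,fatol=1e-4))
        if best is None or r.fun<best.fun: best=r
    print(th,best.x.round(4),best.fun.round(3),[round(1-( (sil(n,boxf(best.x))&ms[n]).sum()/(sil(n,boxf(best.x))|ms[n]).sum()),3) for n in names]); return best.x
def cen(n,th,z): 
    e=M[n,th][0]["extent"]; return atz(n,[[e[0]+e[2]/2,e[1]+e[3]/2]],z)[0]
for th,z in (("tray_in",.02),("rack",.03),("steri",.05),("jar",.02),("polish",.04),("pot",.04)):
    print(th,cen("scene",th,z).round(3),cen("side",th,z).round(3))
R={}
R["tray"]=fit("tray_in",lambda v:[box(*v,[-.12,-.075,0],[.12,.075,.04])],cen("side","tray_in",.02)[:2])
R["rack"]=fit("rack",lambda v:[box(*v,[-.09,-.1725,0],[.09,.1725,.01]),box(*v,[-.084,-.1725,0],[-.08,.1725,.072]),box(*v,[.08,-.1725,0],[.084,.1725,.072])],cen("side","rack",.03)[:2])
R["steri"]=fit("steri",lambda v:[box(*v,[-.115,-.115,0],[.115,.115,.085])],cen("side","steri",.05)[:2])
pickle.dump(R,open("poses.pkl","wb"))
for n in ("scene","side"):
    im=imaging.get_image(n); im=cv2.resize(im,None,fx=S,fy=S)
    for k,bs in (("tray",[([-.12,-.075,0],[.12,.075,.04])]),("rack",[([-.09,-.1725,0],[.09,.1725,.01]),([-.082,-.1725,0],[-.082,.1725,.072]),([.082,-.1725,0],[.082,.1725,.072])]+[([-.075,y,.0585],[.075,y,.0585]) for y in (-.12,-.04,.04,.12)]),("steri",[([-.115,-.115,0],[.115,.115,.085])])):
        for lo,hi in bs:
            X=box(*R[k],lo,hi); p=(proj(n,X)*S+S/2).astype(int)
            for i in range(8):
                for b in (1,2,4):
                    if not i&b: cv2.line(im,p[i],p[i|b],(0,0,255) if k!="rack" else (0,200,0),1,cv2.LINE_AA)
    c=im[130*S:390*S,210*S:450*S] if n=="scene" else im[100*S:420*S,120*S:350*S]
    cv2.imwrite(f"pics/c_{n}.png",cv2.resize(c,None,fx=.6 if n=="scene" else .46,fy=.6 if n=="scene" else .46,interpolation=cv2.INTER_AREA))
E
python3 fit.py
```

```text
tray_in [ 0.462 -0.335  0.02 ] [ 0.457 -0.328  0.02 ]
rack [0.525 0.03  0.03 ] [ 0.528 -0.005  0.03 ]
steri [0.692 0.36  0.05 ] [0.663 0.329 0.05 ]
jar [ 0.742 -0.27   0.02 ] [ 0.747 -0.271  0.02 ]
polish [ 0.771 -0.102  0.04 ] [ 0.769 -0.099  0.04 ]
pot [0.769 0.042 0.04 ] [0.771 0.042 0.04 ]
tray_in [ 0.4534 -0.3392  0.1935] 0.049 [np.float64(0.036), np.float64(0.013)]
rack [ 0.53    0.0098 -0.0842] 0.392 [np.float64(0.195), np.float64(0.197)]
steri [0.6709 0.3396 0.059 ] 0.107 [np.float64(0.038), np.float64(0.068)]
```

View pics/c_scene.png

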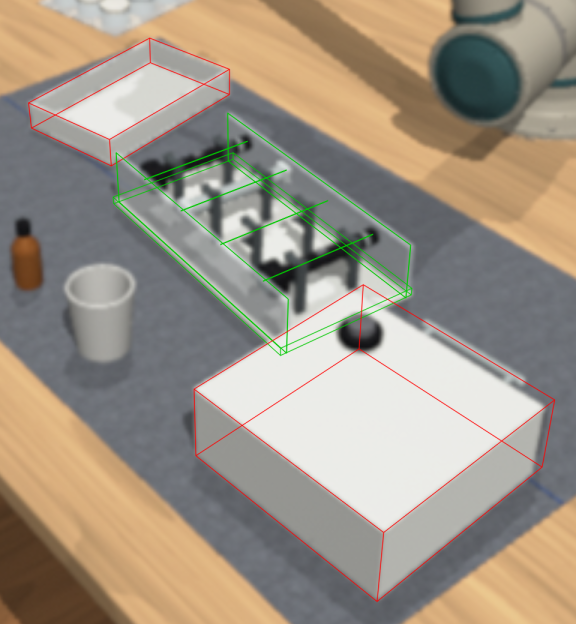

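View pics/c_side.png

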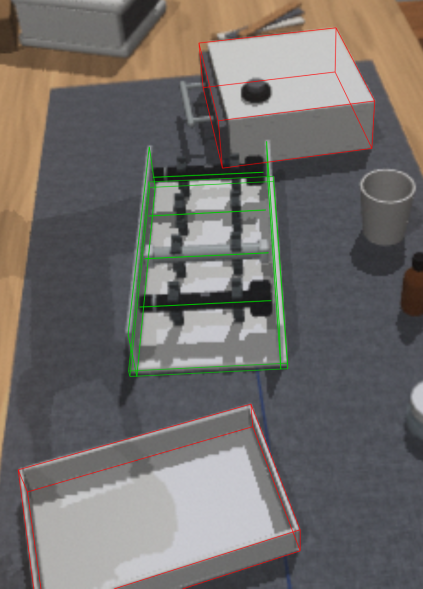

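```bash
cat > fit2.py <<'E'
from h import *
import pickle
from scipy.optimize import least_squares
sc=lambda u,v:("scene",(240+u/3.3-.5+.15,150+v/3.3-.5+.15))
sd=lambda u,v:("side",(180+u/2.8-.3,110+v/2.8-.3))
rack=[((.082,-.1725,.072),sc(62,147)),((.082,.1725,.072),sc(298,343)),((-.082,-.1725,.072),sc(217,92)),((-.082,.1725,.072),sc(468,271)),((-.09,.1725,.01),sc(465,336)),((.09,-.1725,.01),sc(62,207)),
((-.082,.1725,.072),sd(61,195)),((.082,.1725,.072),sd(239,187)),((-.09,-.1725,0),sd(33,537)),((.09,-.1725,0),sd(268,524))]
st=[((.115,-.115,.085),sc(170,468)),((-.115,-.115,.085),sc(395,333)),((-.115,.115,.085),sc(648,494)),((.115,.115,.085),("scene",(370,351.5))),
((-.115,.115,.085),sd(150,38)),((.115,.115,.085),sd(345,17)),((.115,-.115,.085),sd(400,125)),((-.115,-.115,.085),sd(182,151))]
def T(v,X):
    c,s=np.cos(v[2]),np.sin(v[2]);X=np.asarray(X)
    return np.c_[X[:,0]*c-X[:,1]*s+v[0],X[:,0]*s+X[:,1]*c+v[1],X[:,2]]
for nm,L,x0 in (("rack",rack,[.53,.015,-.08]),("steri",st,[.67,.34,.06])):
    def f(v):
        W=T(v,[l[0] for l in L]); return np.concatenate([(proj(l[1][0],w)[0]-l[1][1]) for l,w in zip(L,W)])
    r=least_squares(f,x0,loss="soft_l1"); print(nm,r.x.round(4)); print(f(r.x).reshape(-1,2).round(1).tolist())
# tools: mid of ends in side, scene
for nm,a,b in (("torchfar-tip",sc(415,262),sd(72,238)),("torchnear-tip",sc(240,130),sd(52,433)),("case -x",sc(290,170),sd(58,360)),("case +x",sc(155,210),sd(233,346)),("torchnear head",sc(103,170),sd(243,426)),("torchfar head",sc(270,305),sd(232,230)),("button",sc(397,385),sd(222,104)),("han a",sc(489,379),sd(112,99)),("han b",sc(617,458),sd(121,157))):
    (c1,d1),(c2,d2)=ray(*a),ray(*b); d1=d1[0];d2=d2[0]
    t=np.linalg.lstsq(np.c_[d1,-d2],c2-c1,rcond=None)[0]; p,q=c1+t[0]*d1,c2+t[1]*d2
    print(nm,((p+q)/2).round(4),"gap",np.linalg.norm(p-q).round(4))
E
python3 fit2.py
```

```text
rack [ 0.5317  0.0147 -0.0881]
[[0.1, -0.4], [0.1, 1.8], [-0.1, -0.2], [-0.1, 1.1], [1.4, -0.7], [-1.2, 0.1], [-0.1, -1.3], [0.1, -1.2], [-1.0, 0.7], [0.6, 1.3]]
steri [0.6748 0.3405 0.0622]
[[-1.9, 1.4], [0.5, -1.6], [3.6, -2.4], [-1.6, 1.2], [-4.5, -0.5], [0.4, -1.5], [2.1, -0.3], [-4.8, 1.2]]
torchfar-tip [0.4715 0.1421 0.0575] gap 0.0024
torchnear-tip [ 0.4507 -0.0992  0.06  ] gap 0.0018
case -x [ 0.4582 -0.0211  0.0602] gap 0.0016
case +x [ 0.5959 -0.0357  0.0698] gap 0.0009
torchnear head [ 0.5913 -0.118   0.0656] gap 0.0052
torchfar head [0.6105 0.1208 0.0673] gap 0.0089
button [0.6247 0.2768 0.0982] gap 0.0001
han a [0.535  0.3014 0.0863] gap 0.0379
han b [0.5058 0.3621 0.0069] gap 0.0429
```

```bash
python3 - <<'E'
from h import *
sc=lambda u,v:("scene",(240+u/3.3-.35,150+v/3.3-.35))
sd=lambda u,v:("side",(180+u/2.8-.3,110+v/2.8-.3))
for nm,a,b in (("han -y",sc(489,379),sd(121,157)),("han +y",sc(617,458),sd(112,99))):
    (c1,d1),(c2,d2)=ray(*a),ray(*b); d1=d1[0];d2=d2[0]
    t=np.linalg.lstsq(np.c_[d1,-d2],c2-c1,rcond=None)[0]; p,q=c1+t[0]*d1,c2+t[1]*d2
    print(nm,((p+q)/2).round(4),np.linalg.norm(p-q).round(4))
p=imaging.camera_params("wrist");c=-p["R"].T@p["t"]
s=telemetry.get_state()
from scipy.spatial.transform import Rotation as Ro
q=s["ee_rot"];r=Ro.from_quat(np.r_[q[1:],q[0]])
print("tool axes\n",r.as_matrix().round(3)); print("cam in tool",r.inv().apply(c-s["position"]).round(4), r.inv().apply(p["R"][2]).round(3))
E
```

```text
han -y [0.5233 0.2741 0.0492] 0.0012
han +y [0.5185 0.3886 0.0475] 0.0019
tool axes
 [[ 0.928  0.373  0.   ]
 [ 0.373 -0.928 -0.   ]
 [-0.     0.    -1.   ]]
cam in tool [ 0.0644 -0.0006 -0.1418] [-0.259  0.     0.966]
```

Request:
{"op": "arm_command", "data": {"steps": [[[0,0,0.069],[17,48,0],0],[[0,0,0.069],[17,48,0],0],[[0,0,0.069],[17,48,0],0],[[0,0,0.069],[17,48,0],0],[[0,0,0.069],[17,48,0],0],[[0,0,0.069],[17,48,0],0],[[0,0,0.069],[17,48,0],0],[[0,0,0.069],[17,48,0],0],[[0,0,0.069],[17,48,0],0],[[0,0,0.069],[17,48,0],0],[[0,0,0.069],[17,48,0],0],[[0,0,0.069],[17,48,0],0],[[0,0,0.069],[17,48,0],0],[[0,0,0.069],[17,48,0],0],[[0,0,0.069],[17,48,0],0],[[0,0,0.069],[17,48,0],0],[[0,0,0.069],[17,48,0],0],[[0,0,0.069],[17,48,0],0],[[0,0,0],[0,0,0],150],[[0,0,0],[0,0,0],165]], "newtons": 60}}

```text
clock: 4.05
position: [0.5198, 0.33, 0.2309]
ee_rot: [0.0, 0.688, 0.726, -0.001]
contact_force: [0.3, -0.1, -1.0]
width: 0.0514
```

```bash
cat >> h.py <<'E'
from scipy.spatial.transform import Rotation as Ro
def st():
    s=telemetry.get_state(); q=s["ee_rot"]; m=Ro.from_quat(np.r_[q[1:],q[0]]).as_matrix()
    print("t",round(s["clock"],2),"pos",s["position"].round(4),"psi",round(float(np.arctan2(m[1,0],m[0,0])),3),"z",m[:,2].round(3),"F",s["contact_force"].round(1),"w",round(s["width"],4),"q6",s["qpos"][5].round(2))
    return s
def pic(n,name,sc=1,crop=None,draw=[]):
    im=imaging.get_image(n).copy()
    for X,col in draw:
        for u,v in proj(n,X): cv2.circle(im,(int(round(u)),int(round(v))),2,col,-1)
    if crop: im=im[crop[1]:crop[3],crop[0]:crop[2]]
    cv2.imwrite(f"pics/{name}.png",cv2.resize(im,None,fx=sc,fy=sc,interpolation=cv2.INTER_CUBIC))
E
python3 -c "
from h import *
st(); pic('wrist','d_wrist',1,None,[([[.5233,.2741,.0475],[.5185,.3886,.0475]],(0,0,255)),([[.6247,.2768,.107]],(0,255,0))])"
```

```text
t 4.05 pos [0.5198 0.33   0.2309] psi 1.624 z [-0.001 -0.001 -1.   ] F [ 0.3 -0.1 -1. ] w 0.0514 q6 0.4
```

View pics/d_wrist.png

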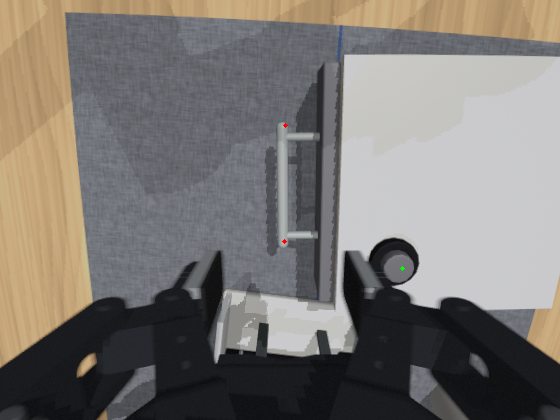

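Request:
{"op": "arm_command", "data": {"steps": [[[0,0,0],[0,0,-40],165],[[0,0,0],[0,0,-40],165],[[0,0,0],[0,0,-30],165]]}}

```text
clock: 4.47
position: [0.5194, 0.3285, 0.1203]
ee_rot: [-0.0, 0.689, 0.725, -0.001]
contact_force: [1.7, -0.0, -0.0]
width: 0.0298
```

```bash
python3 -c "
from h import *
st(); pic('wrist','e_wrist',1)"
```

```text
t 4.47 pos [0.5194 0.3285 0.1203] psi 1.622 z [-0.001 -0.001 -1.   ] F [ 1.7 -0.  -0. ] w 0.0298 q6 0.4
```

View pics/e_wrist.png

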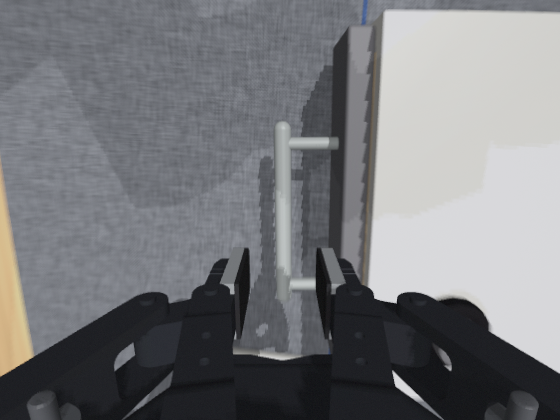

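Request:
{"op": "arm_command", "data": {"steps": [[[0,0,0],[0,2,-40],165],[[0,0,0],[0,0,-40],165],[[0,0,0],[0,0,-10],165],[[0,0,0],[0,0,0],255],[[0,0,0],[0,0,0],255],[[0,0,0],[0,0,0],255],[[0,0,0],[0,0,0],255]], "newtons": 40}}

```text
clock: 5.4
position: [0.5195, 0.3318, 0.0324]
ee_rot: [-0.0, 0.688, 0.726, -0.001]
contact_force: [-4.7, -3.0, 4.8]
width: 0.0094
```

Request:
{"op": "arm_command", "data": {"steps": [[[0,0,0],[-8,-0.4,0],255],[[0,0,0],[-16,-0.9,0],255],[[0,0,0],[-16,-0.9,0],255],[[0,0,0],[-16,-0.9,0],255],[[0,0,0],[-16,-0.9,0],255],[[0,0,0],[-16,-0.9,0],255],[[0,0,0],[-16,-0.9,0],255],[[0,0,0],[-16,-0.9,0],255],[[0,0,0],[-16,-0.9,0],255],[[0,0,0],[-12,-0.6,0],255],[[0,0,0],[-8,-0.4,0],255],[[0,0,0],[0,0,0],255],[[0,0,0],[0,0,0],255]]}}

```text
clock: 7.02
position: [0.3641, 0.3223, 0.0324]
ee_rot: [0.001, 0.687, 0.726, -0.0]
contact_force: [0.4, -8.1, 7.9]
width: 0.0093
```

Request:
{"op": "arm_command", "data": {"steps": [[[0,0,0],[0,0,0],165],[[0,0,0],[0,0,0],165],[[0,0,0],[0,0,0],165],[[0,0,0],[0,0,40],165],[[0,0,0],[0,0,50],165],[[0,0,0],[0,0,60],165],[[0,0,0],[0,0,40],165]]}}

```text
clock: 7.9
position: [0.3649, 0.3245, 0.2242]
ee_rot: [0.0, 0.688, 0.726, 0.002]
contact_force: [-0.1, 0.7, -1.1]
width: 0.03
```

```bash
python3 -c "
from h import *
st(); pic('wrist','f_wrist',1);pic('side','f_side',1)"
```

```text
t 7.9 pos [0.3649 0.3245 0.2242] psi 1.624 z [ 0.003  0.003 -1.   ] F [-0.1  0.7 -1.1] w 0.03 q6 0.53
```

View pics/f_wrist.png

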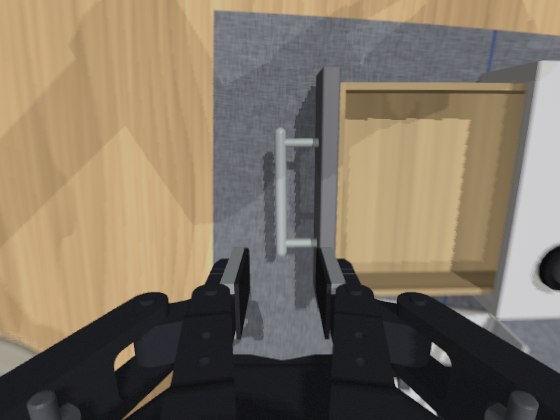

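View pics/f_side.png

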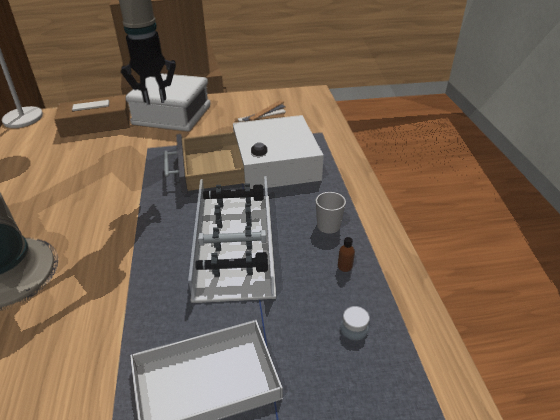

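```bash
python3 -c "
from h import *
print(atz('wrist',[[345,90],[338,288],[526,92]],.063).round(4))
print(atz('wrist',[[548,67],[503,300]],.085).round(4))
print('handle',atz('wrist',[[281,133],[282,252]],.0475).round(4))
"
```

```text
[[0.4165 0.4191 0.063 ]
 [0.4281 0.2318 0.063 ]
 [0.5774 0.428  0.063 ]]
[[0.5763 0.4459 0.085 ]
 [0.584  0.2368 0.085 ]]
handle [[0.3635 0.3793 0.0475]
 [0.3707 0.2614 0.0475]]
```

Request:
{"op": "arm_command", "data": {"steps": [[[0,0,-0.095],[8.6,-24,0],130],[[0,0,-0.095],[8.6,-24,0],130],[[0,0,-0.095],[8.6,-24,0],130],[[0,0,-0.095],[8.6,-24,0],130],[[0,0,-0.095],[8.6,-24,0],130],[[0,0,-0.095],[8.6,-24,0],130],[[0,0,-0.095],[8.6,-24,0],130],[[0,0,-0.095],[8.6,-24,0],130],[[0,0,-0.095],[8.6,-24,0],130],[[0,0,-0.095],[8.6,-24,0],130],[[0,0,-0.095],[8.6,-24,0],130],[[0,0,-0.095],[8.6,-24,0],130],[[0,0,-0.095],[8.6,-24,0],130],[[0,0,-0.095],[8.6,-24,0],130],[[0,0,-0.095],[8.6,-24,0],130],[[0,0,-0.095],[8.6,-24,0],130],[[0,0,-0.095],[8.6,-24,0],130],[[0,0,-0.095],[8.6,-24,0],130],[[0,0,0],[0,0,0],130]]}}

```text
clock: 10.38
position: [0.5192, -0.1093, 0.22]
ee_rot: [-0.0, 0.999, -0.044, -0.001]
contact_force: [-0.4, -0.4, -0.2]
width: 0.0414
```

```bash
python3 -c "
from h import *
st(); 
R=[.5317,.0147,-.0881]
pts=[[x,y,.0585] for y in (-.12,-.04,.04,.12) for x in (-.075,0,.075)]
c,s=np.cos(R[2]),np.sin(R[2])
W=[[x*c-y*s+R[0],x*s+y*c+R[1],z] for x,y,z in pts]
pic('wrist','g_wrist',1,None,[(W,(0,0,255))])"
```

```text
t 10.38 pos [ 0.5192 -0.1093  0.22  ] psi -0.088 z [-0.001  0.    -1.   ] F [-0.4 -0.4 -0.2] w 0.0414 q6 1.32
```

View pics/g_wrist.png

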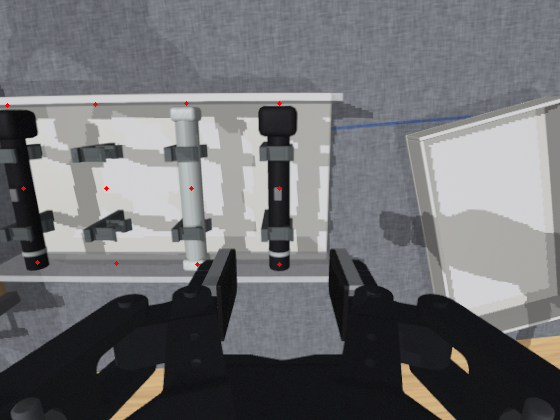

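Request:
{"op": "arm_command", "data": {"steps": [[[0,0,0],[0,2,-60],130],[[0,0,0],[0,0,-60],130],[[0,0,0],[0,0,-40],130],[[0,0,0],[0,0,-20],130],[[0,0,0],[0,0,0],255],[[0,0,0],[0,0,0],255],[[0,0,0],[0,0,0],255],[[0,0,0],[0,0,0],255]], "newtons": 70}}

```text
clock: 11.42
position: [0.5185, -0.1059, 0.0416]
ee_rot: [-0.0, 0.999, -0.043, -0.0]
contact_force: [-1.6, -0.6, -2.5]
width: 0.0181
```

```bash
python3 -c "
from h import *
st(); pic('wrist','h_wrist',1)"
```

```text
t 11.43 pos [ 0.5185 -0.1059  0.0416] psi -0.086 z [-0.001  0.    -1.   ] F [-1.6 -0.6 -2.5] w 0.0181 q6 1.32
```

View pics/h_wrist.png

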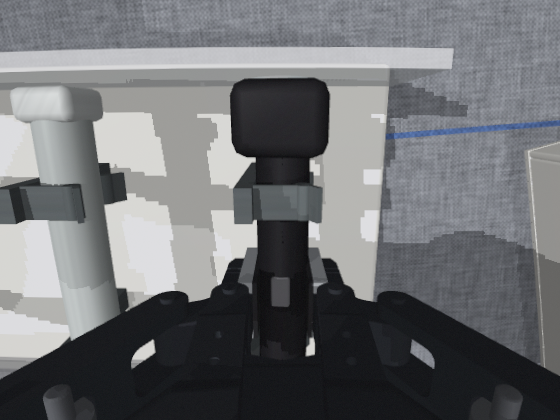

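Request:
{"op": "arm_command", "data": {"steps": [[[0,0,0],[-0.4,-5,0],255],[[0,0,0],[-0.5,-6,0],255],[[0,0,0],[-0.7,-8,0],255],[[0,0,0],[-0.8,-9,0],255],[[0,0,0],[-0.7,-8,0],255],[[0,0,0],[0,0,0],255],[[0,0,0],[0,0,20],255],[[0,0,0],[0,0,40],255],[[0,0,0],[0,0,50],255]]}}

```text
clock: 12.6
position: [0.5151, -0.1418, 0.1515]
ee_rot: [-0.001, 0.999, -0.043, -0.001]
contact_force: [0.3, -0.9, -1.3]
width: 0.0182
```

```bash
cat > tray.py <<'E'
from h import *
from scipy.optimize import minimize
import sys
def trayfit(names=("side","scene"),x0=(.4534,-.3392,.1935)):
    ms={}
    for n in names:
        imaging.get_image(n); r=finder.cut_out(n,"tray_in"); 
        if not r: print(n,"no tray"); continue
        print(n,round(r[0]["score"],2),r[0]["extent"])
        ms[n]=cv2.resize(r[0]["pixels"].astype(np.uint8),None,fx=S,fy=S,interpolation=cv2.INTER_NEAREST)
    f=lambda v:[box(*v,[-.12,-.075,0],[.12,.075,.04])]
    def cost(v):
        t=0
        for n in ms:
            s=sil(n,f(v)); t+=1-(s&ms[n]).sum()/max(1,(s|ms[n]).sum())
        return t
    best=None
    for d in (-.1,0,.1):
        x=np.array(x0)+[0,0,d]
        r=minimize(cost,x,method="Nelder-Mead",options=dict(initial_simplex=np.vstack([x,x+[.03,0,0],x+[0,.03,0],x+[0,0,.08]]),xatol=1e-4,fatol=1e-4))
        if best is None or r.fun<best.fun: best=r
    print("tray",best.x.round(4),"cost",round(best.fun,3)); return best.x
E
python3 -c "
from tray import *
st(); pic('wrist','i_wrist',1); trayfit()"
```

```text
t 12.6 pos [ 0.5151 -0.1418  0.1515] psi -0.086 z [-0.003  0.001 -1.   ] F [ 0.3 -0.9 -1.3] w 0.0182 q6 1.26
side 0.64 [130.8, 319.8, 149.8, 99.5]
scene 0.57 [219.9, 147.2, 88.1, 50.6]
tray [ 0.4528 -0.3399  0.1881] cost 0.185
```

View pics/i_wrist.png

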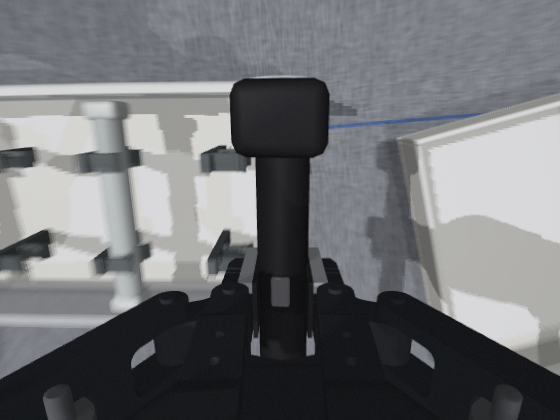

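Request:
{"op": "arm_command", "data": {"steps": [[[0,0,0.035],[-7,-29,0],255],[[0,0,0.035],[-7,-29,0],255],[[0,0,0.035],[-7,-29,0],255],[[0,0,0.035],[-7,-29,0],255],[[0,0,0.035],[-7,-29,0],255],[[0,0,0.035],[-7,-29,0],255],[[0,0,0.035],[-7,-29,0],255],[[0,0,0.035],[-7,-29,0],255],[[0,0,0],[0,0,-40],255],[[0,0,0],[0,0,-30],255]]}}

```text
clock: 14.1
position: [0.4583, -0.3733, 0.078]
ee_rot: [-0.002, 0.995, 0.096, -0.001]
contact_force: [-0.2, 1.4, -0.9]
width: 0.0173
```

```bash
python3 -c "
from h import *
st(); pic('wrist','j_wrist',1);pic('side','j_side',1)"
```

```text
t 14.1 pos [ 0.4583 -0.3733  0.078 ] psi 0.193 z [-0.003  0.004 -1.   ] F [-0.2  1.4 -0.9] w 0.0173 q6 0.58
```

View pics/j_wrist.png

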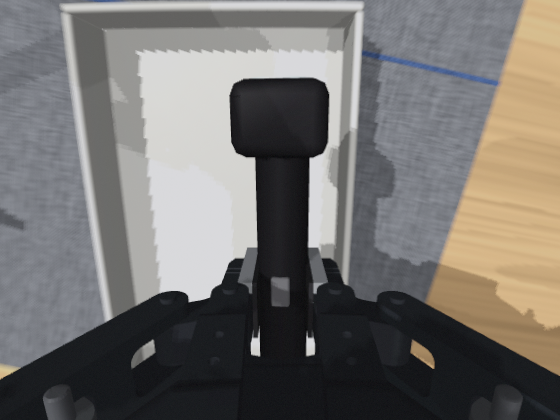

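View pics/j_side.png

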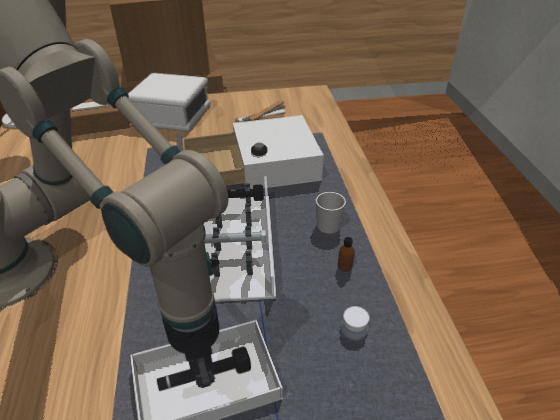

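Request:
{"op": "arm_command", "data": {"steps": [[[0,0,0],[0,4,-30],255],[[0,0,0],[0,0,-25],255],[[0,0,0],[0,0,-11],255],[[0,0,0],[0,0,0],255],[[0,0,0],[0,0,0],175],[[0,0,0],[0,0,0],165],[[0,0,0],[0,0,0],165],[[0,0,0],[0,0,40],165],[[0,0,0],[0,0,50],165],[[0,0,0],[0,0,60],165]]}}

```text
clock: 15.45
position: [0.4594, -0.3697, 0.1664]
ee_rot: [-0.001, 0.995, 0.097, -0.001]
contact_force: [0.7, -1.1, -0.6]
width: 0.0302
```

```bash
python3 -c "
from h import *
st(); pic('wrist','k_wrist',1)"
```

```text
t 15.45 pos [ 0.4594 -0.3697  0.1664] psi 0.194 z [-0.001  0.001 -1.   ] F [ 0.7 -1.1 -0.6] w 0.0302 q6 0.58
```

View pics/k_wrist.png

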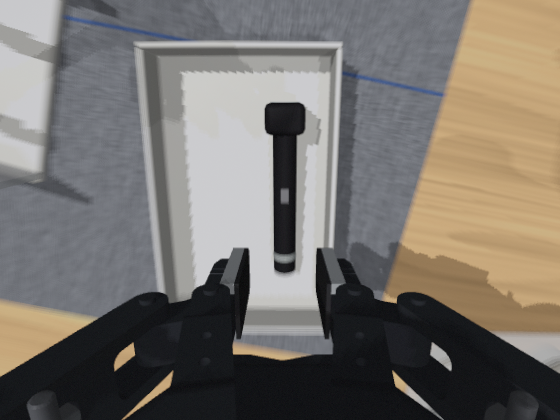

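Request:
{"op": "arm_command", "data": {"steps": [[[0,0,-0.035],[8.3,43.2,5],130],[[0,0,-0.035],[8.3,43.2,5],130],[[0,0,-0.035],[8.3,43.2,5],130],[[0,0,-0.035],[8.3,43.2,5],130],[[0,0,-0.035],[8.3,43.2,5],130],[[0,0,-0.035],[8.3,43.2,5],130],[[0,0,-0.035],[8.3,43.2,5],130],[[0,0,-0.035],[8.3,43.2,5],130],[[0,0,0],[0,0,0],130]]}}

```text
clock: 16.62
position: [0.5268, -0.022, 0.206]
ee_rot: [-0.0, 0.999, -0.041, 0.001]
contact_force: [-0.1, 0.1, -0.0]
width: 0.0414
```

```bash
python3 -c "
from h import *
st(); pic('wrist','l_wrist',1)"
```

```text
t 16.62 pos [ 0.5268 -0.022   0.206 ] psi -0.082 z [ 0.002  0.001 -1.   ] F [-0.1  0.1 -0. ] w 0.0414 q6 1.48
```

View pics/l_wrist.png

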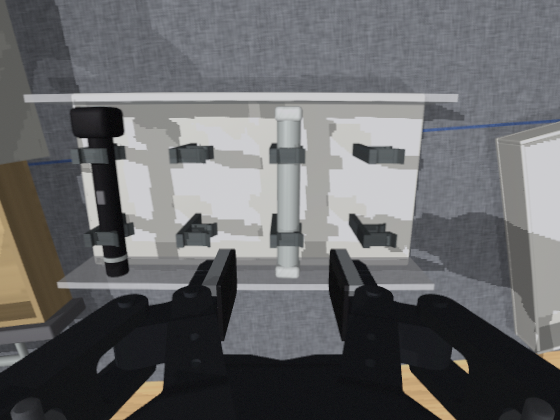

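Request:
{"op": "arm_command", "data": {"steps": [[[0,0,-0.005],[-1,-5,-50],130],[[0,0,0],[0,0,-55],130],[[0,0,0],[0,0,-40],130],[[0,0,0],[0,0,-20],130],[[0,0,0],[0,0,0],255],[[0,0,0],[0,0,0],255],[[0,0,0],[0,0,0],255],[[0,0,0],[0,0,0],255]]}}

```text
clock: 17.68
position: [0.5243, -0.0296, 0.0406]
ee_rot: [0.0, 0.999, -0.045, -0.001]
contact_force: [-4.3, 2.5, -2.1]
width: 0.0179
```

Request:
{"op": "arm_command", "data": {"steps": [[[0,0,0],[-0.4,-5,0],255],[[0,0,0],[-0.5,-6,0],255],[[0,0,0],[-0.7,-8,0],255],[[0,0,0],[-0.8,-9,0],255],[[0,0,0],[-0.7,-8,0],255],[[0,0,0],[0,0,0],255],[[0,0,0],[0,0,20],255],[[0,0,0],[0,0,40],255],[[0,0,0],[0,0,50],255]]}}

```text
clock: 18.8
position: [0.5214, -0.0653, 0.1505]
ee_rot: [-0.0, 0.999, -0.046, -0.001]
contact_force: [0.9, 0.1, -1.3]
width: 0.0182
```

```bash
python3 -c "
from h import *
st(); pic('wrist','m_wrist',1)"
```

```text
t 18.8 pos [ 0.5214 -0.0653  0.1505] psi -0.091 z [-0.003  0.001 -1.   ] F [ 0.9  0.1 -1.3] w 0.0182 q6 1.4
```

View pics/m_wrist.png

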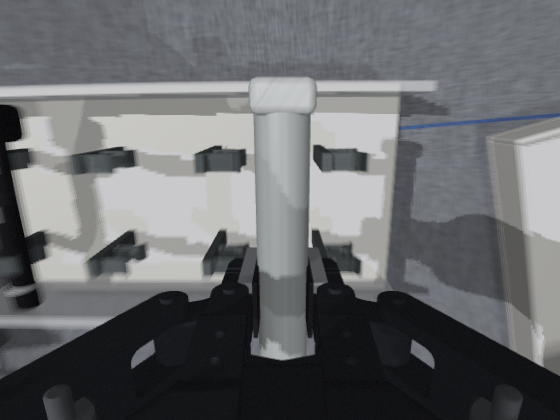

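Request:
{"op": "arm_command", "data": {"steps": [[[0,0,0.0953],[-2.3,21.7,2],255],[[0,0,0.0953],[-2.3,21.7,2],255],[[0,0,0.0953],[-2.3,21.7,2],255],[[0,0,0.0953],[-2.3,21.7,2],255],[[0,0,0.0953],[-2.3,21.7,2],255],[[0,0,0.0953],[-2.3,21.7,2],255],[[0,0,0.0953],[-2.3,21.7,2],255],[[0,0,0.0953],[-2.3,21.7,2],255],[[0,0,0.0953],[-2.3,21.7,2],255],[[0,0,0.0953],[-2.3,21.7,0],255],[[0,0,0.0953],[-2.3,21.7,0],255],[[0,0,0.0953],[-2.3,21.7,0],255],[[0,0,0.0953],[-2.3,21.7,0],255],[[0,0,0.0953],[-2.3,21.7,0],255],[[0,0,0.0953],[-2.3,21.7,0],255],[[0,0,0.0953],[-2.3,21.7,0],255],[[0,0,0.0953],[-2.3,21.7,0],255],[[0,0,0.0953],[-2.3,21.7,0],255],[[0,0,0],[0,0,-30],255]]}}

```text
clock: 21.22
position: [0.4825, 0.3277, 0.14]
ee_rot: [0.001, 0.687, 0.727, 0.003]
contact_force: [0.1, -0.3, -1.2]
width: 0.0179
```

```bash
python3 -c "
from h import *
st(); pic('wrist','n_wrist',1); pic('side','n_side',1)"
```

```text
t 21.23 pos [0.4825 0.3277 0.14  ] psi 1.627 z [ 0.006  0.004 -1.   ] F [ 0.1 -0.3 -1.2] w 0.0179 q6 0.42
```

View pics/n_wrist.png

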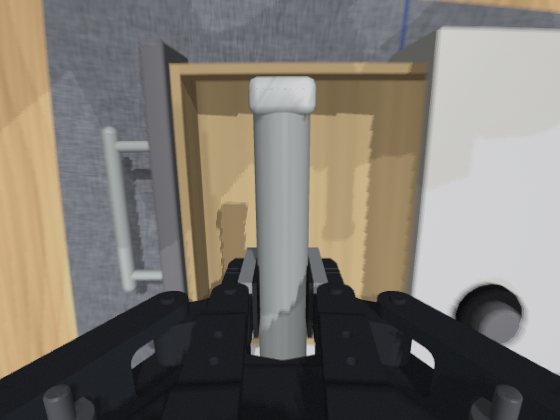

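View pics/n_side.png

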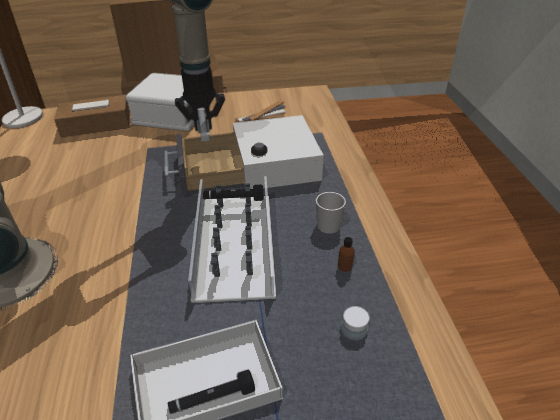

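```bash
python3 -c "
from h import *
print(atz('wrist',[[282,78]],.168).round(4), atz('wrist',[[300,76],[205,78],[428,70]],.063).round(4))"
```

```text
[[0.4731 0.4018 0.168 ]] [[0.4825 0.4146 0.063 ]
 [0.4258 0.4106 0.063 ]
 [0.5584 0.4226 0.063 ]]
```

Request:
{"op": "arm_command", "data": {"steps": [[[0,0,0],[-2,-2,-45],255],[[0,0,0],[0,0,-40],255],[[0,0,0],[0,0,-20],255],[[0,0,0],[0,0,-8],255],[[0,0,0],[0,0,0],255]]}}

```text
clock: 21.95
position: [0.4792, 0.323, 0.0257]
ee_rot: [0.0, 0.688, 0.726, 0.0]
contact_force: [0.0, 0.7, -0.2]
width: 0.0178
```

Request:
{"op": "arm_command", "data": {"steps": [[[0,0,0],[0,0,0],180],[[0,0,0],[0,0,0],165],[[0,0,0],[0,0,0],165],[[0,0,0],[0,0,30],165],[[0,0,0],[0,0,50],165],[[0,0,0],[-20,0,50],165],[[0,0,0],[-40,0,30],165]]}}

```text
clock: 22.82
position: [0.4205, 0.3238, 0.1883]
ee_rot: [0.001, 0.688, 0.725, 0.003]
contact_force: [-1.3, 1.1, 0.1]
width: 0.0302
```

```bash
python3 -c "
from h import *
st(); pic('wrist','o_wrist',1)"
```

```text
t 22.82 pos [0.4205 0.3238 0.1883] psi 1.623 z [ 0.005  0.003 -1.   ] F [-1.3  1.1  0.1] w 0.0302 q6 0.47
```

View pics/o_wrist.png

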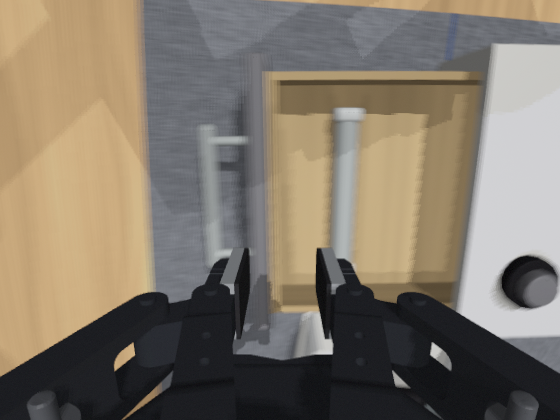

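Request:
{"op": "arm_command", "data": {"steps": [[[0,0,0],[-28,-1,0],165],[[0,0,0],[-28,0,0],165],[[0,0,0],[0,0,-50],165],[[0,0,0],[0,0,-30],165]]}}

```text
clock: 23.38
position: [0.3617, 0.3216, 0.1043]
ee_rot: [0.0, 0.688, 0.726, -0.0]
contact_force: [0.1, -0.1, 0.2]
width: 0.0301
```

```bash
python3 -c "
from h import *
st(); pic('wrist','p_wrist',1)"
```

```text
t 23.38 pos [0.3617 0.3216 0.1043] psi 1.625 z [-0. -0. -1.] F [ 0.1 -0.1  0.2] w 0.0301 q6 0.53
```

View pics/p_wrist.png

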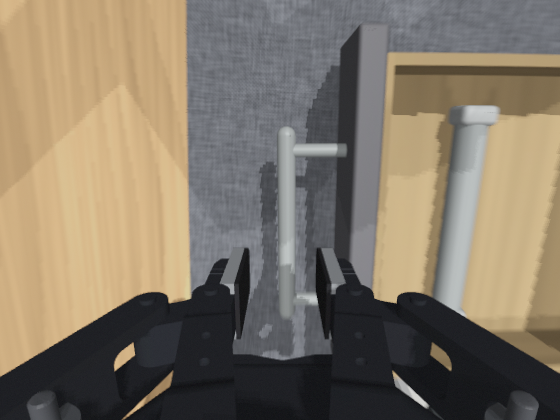

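Request:
{"op": "arm_command", "data": {"steps": [[[0,0,0],[2.5,0,-40],165],[[0,0,0],[0,0,-32],165],[[0,0,0],[0,0,0],255],[[0,0,0],[0,0,0],255],[[0,0,0],[0,0,0],255],[[0,0,0],[6,0.3,0],255],[[0,0,0],[12,0.6,0],255],[[0,0,0],[16,0.9,0],255],[[0,0,0],[16,0.9,0],255],[[0,0,0],[16,0.9,0],255],[[0,0,0],[16,0.9,0],255],[[0,0,0],[16,0.9,0],255],[[0,0,0],[16,0.9,0],255],[[0,0,0],[16,0.9,0],255],[[0,0,0],[12,0.6,0],255],[[0,0,0],[8,0.4,0],255],[[0,0,0],[4,0.2,0],255],[[0,0,0],[0,0,0],255]]}}

```text
clock: 25.68
position: [0.5195, 0.3313, 0.0331]
ee_rot: [-0.001, 0.688, 0.725, 0.0]
contact_force: [-2.6, 6.7, -9.3]
width: 0.0085
```

```bash
python3 -c "
from h import *
st()"
```

```text
t 25.68 pos [0.5195 0.3313 0.0331] psi 1.623 z [-0.001  0.002 -1.   ] F [-2.6  6.7 -9.3] w 0.0085 q6 0.4
```

Back at the shut reading. One small further push, then release and look.

Request:
{"op": "arm_command", "data": {"steps": [[[0,0,0],[2,0,0],255],[[0,0,0],[0,0,0],255],[[0,0,0],[-1,0,0],190],[[0,0,0],[0,0,0],165],[[0,0,0],[0,0,0],165],[[0,0,0],[0,0,40],165],[[0,0,0],[0,0,50],165],[[0,0,0],[0,0,60],165],[[0,0,0],[0,0,50],165],[[0,0,0],[0,0,0],165]]}}

```text
clock: 26.92
position: [0.5235, 0.3313, 0.2395]
ee_rot: [0.003, 0.688, 0.726, 0.006]
contact_force: [0.7, 0.0, -0.0]
width: 0.0302
```

```bash
python3 -c "
from h import *
st(); pic('wrist','q_wrist',1)"
```

```text
t 26.93 pos [0.5235 0.3313 0.2395] psi 1.624 z [ 0.012  0.005 -1.   ] F [ 0.7  0.  -0. ] w 0.0302 q6 0.4
```

View pics/q_wrist.png

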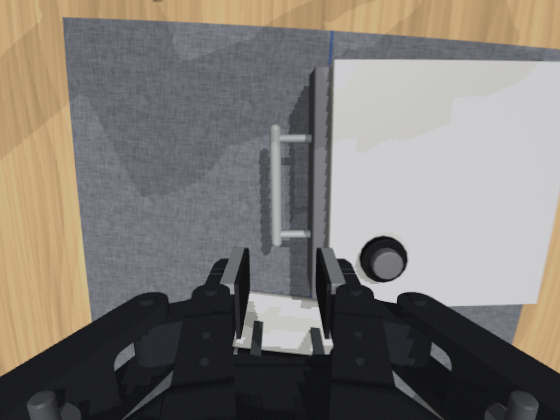

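```bash
python3 -c "
from h import *
st()
print(atz('wrist',[[387,263]],.107).round(4), atz('wrist',[[384,258]],.095).round(4),'handle',atz('wrist',[[276,127],[276,245]],.0475).round(4))
pic('wrist','q2',3,(330,210,440,310),[([[.6247,.2768,.107]],(0,255,0))])"
```

```text
t 26.98 pos [0.522  0.3305 0.2364] psi 1.624 z [ 0.006  0.002 -1.   ] F [-1.   0.4 -0.6] w 0.0301 q6 0.4
[[0.616  0.2795 0.107 ]] [[0.617  0.2791 0.095 ]] handle [[0.5131 0.3882 0.0475]
 [0.5188 0.2687 0.0475]]
```

View pics/q2.png

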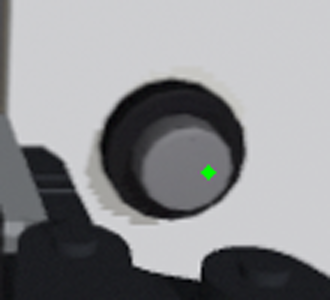

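Request:
{"op": "arm_command", "data": {"steps": [[[0,0,0],[24,-13,0],255],[[0,0,0],[24,-13,0],255],[[0,0,0],[24,-13,0],255],[[0,0,0],[24,-13,0],255],[[0,0,0],[0,0,0],255],[[0,0,0],[0,0,0],255],[[0,0,0],[0,0,0],255],[[0,0,0],[0,0,0],255]]}}

```text
clock: 28.02
position: [0.6158, 0.2788, 0.2335]
ee_rot: [0.0, 0.688, 0.726, 0.0]
contact_force: [-1.2, -0.7, 0.2]
width: 0.0001
```

```bash
python3 -c "
from h import *
st()
pic('wrist','r',1,None,[([[.6207,.2778,.107]],(0,255,0))])"
```

```text
t 28.02 pos [0.6158 0.2788 0.2335] psi 1.625 z [ 0.  0. -1.] F [-1.2 -0.7  0.2] w 0.0001 q6 0.27
```

View pics/r.png

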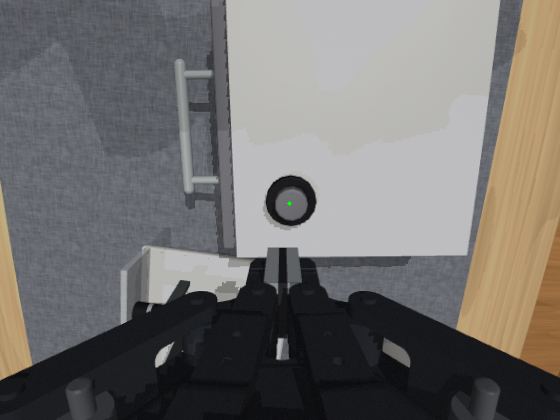

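Request:
{"op": "arm_command", "data": {"steps": [[[0,0,0],[6,-2,-40],255],[[0,0,0],[0,0,-40],255],[[0,0,0],[0,0,-35],255],[[0,0,0],[0,0,0],255],[[0,0,0],[0,0,-6],255],[[0,0,0],[0,0,0],255]]}}

```text
clock: 28.82
position: [0.6231, 0.2767, 0.1138]
ee_rot: [0.001, 0.688, 0.726, 0.001]
contact_force: [0.4, -0.1, 0.2]
width: -0.0001
```

```bash
python3 -c "
from h import *
st()
pic('wrist','s',1)"
```

```text
t 28.82 pos [0.6231 0.2767 0.1138] psi 1.624 z [ 0.003  0.001 -1.   ] F [ 0.4 -0.1  0.2] w -0.0001 q6 0.26
```

View pics/s.png

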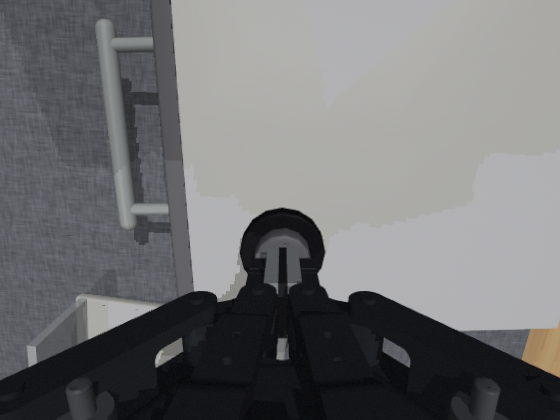

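Request:
{"op": "arm_command", "data": {"steps": [[[0,0,0],[0,0,-5],255],[[0,0,0],[0,0,-4],255],[[0,0,0],[0,0,-3],255],[[0,0,0],[0,0,0],255],[[0,0,0],[0,0,0],255]]}}

```text
clock: 29.5
position: [0.6229, 0.2766, 0.1011]
ee_rot: [0.0, 0.688, 0.726, 0.001]
contact_force: [0.5, -0.4, 4.4]
width: 0.0
```

Request:
{"op": "arm_command", "data": {"steps": [[[0,0,0],[0,0,-2],255],[[0,0,0],[0,0,-2],255],[[0,0,0],[0,0,0],255],[[0,0,0],[0,0,0],255]]}}

```text
clock: 30.0
position: [0.623, 0.2766, 0.1008]
ee_rot: [0.001, 0.688, 0.726, 0.002]
contact_force: [-3.7, -0.6, 20.0]
width: -0.0002
```

Request:
{"op": "arm_command", "data": {"steps": [[[0,0,0],[0,0,30],255],[[0,0,0],[0,0,50],200],[[0,0,-0.0951],[-4.7,-8.1,27],130],[[0,0,-0.0951],[-4.7,-8.1,0],130],[[0,0,-0.0951],[-4.7,-8.1,0],130],[[0,0,-0.0951],[-4.7,-8.1,0],130],[[0,0,-0.0951],[-4.7,-8.1,0],130],[[0,0,-0.0951],[-4.7,-8.1,0],130],[[0,0,-0.0951],[-4.7,-8.1,0],130],[[0,0,-0.0951],[-4.7,-8.1,0],130],[[0,0,-0.0951],[-4.7,-8.1,0],130],[[0,0,-0.0951],[-4.7,-8.1,0],130],[[0,0,-0.0951],[-4.7,-8.1,0],130],[[0,0,-0.0951],[-4.7,-8.1,0],130],[[0,0,-0.0951],[-4.7,-8.1,0],130],[[0,0,-0.0951],[-4.7,-8.1,0],130],[[0,0,-0.0951],[-4.7,-8.1,0],130],[[0,0,-0.0951],[-4.7,-8.1,0],130],[[0,0,-0.0951],[-4.7,-8.1,0],130],[[0,0,-0.0951],[-4.7,-8.1,0],130]]}}

```text
clock: 32.5
position: [0.5369, 0.1302, 0.2024]
ee_rot: [0.0, 0.999, -0.045, -0.001]
contact_force: [0.2, -0.2, -0.2]
width: 0.042
```

```bash
python3 -c "
from h import *
st()
pic('wrist','t',1)"
```

```text
t 32.5 pos [0.5369 0.1302 0.2024] psi -0.091 z [-0.002 -0.    -1.   ] F [ 0.2 -0.2 -0.2] w 0.042 q6 1.77
```

View pics/t.png

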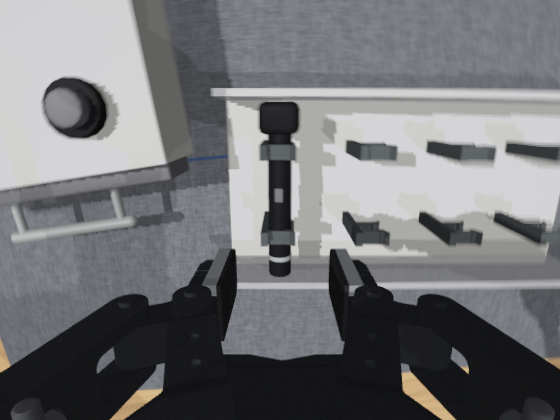

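Request:
{"op": "arm_command", "data": {"steps": [[[0,0,0],[0,2,-50],130],[[0,0,0],[0,0,-50],130],[[0,0,0],[0,0,-40],130],[[0,0,0],[0,0,-21],130],[[0,0,0],[0,0,0],255],[[0,0,0],[0,0,0],255],[[0,0,0],[0,0,0],255],[[0,0,0],[0,0,0],255]], "newtons": 70}}

```text
clock: 33.55
position: [0.5375, 0.1329, 0.0426]
ee_rot: [-0.0, 0.999, -0.044, -0.0]
contact_force: [-1.1, 1.9, -5.9]
width: 0.0179
```

Request:
{"op": "arm_command", "data": {"steps": [[[0,0,0],[-0.4,-5,0],255],[[0,0,0],[-0.5,-6,0],255],[[0,0,0],[-0.7,-8,0],255],[[0,0,0],[-0.8,-9,0],255],[[0,0,0],[-0.7,-8,0],255],[[0,0,0],[0,0,0],255],[[0,0,0],[0,0,20],255],[[0,0,0],[0,0,40],255],[[0,0,0],[0,0,50],255]]}}

```text
clock: 34.67
position: [0.5338, 0.0966, 0.1525]
ee_rot: [0.0, 0.999, -0.044, -0.001]
contact_force: [1.6, 0.8, -1.2]
width: 0.0181
```

```bash
python3 -c "
from tray import *
st()
pic('wrist','u',1); pic('side','u2',1); trayfit()"
```

```text
t 34.67 pos [0.5338 0.0966 0.1525] psi -0.088 z [-0.003 -0.    -1.   ] F [ 1.6  0.8 -1.2] w 0.0181 q6 1.71
side 0.61 [126.6, 327.0, 150.6, 92.6]
scene 0.87 [218.1, 146.0, 88.1, 51.1]
tray [ 0.4462 -0.3503  0.193 ] cost 0.249
```

View pics/u.png

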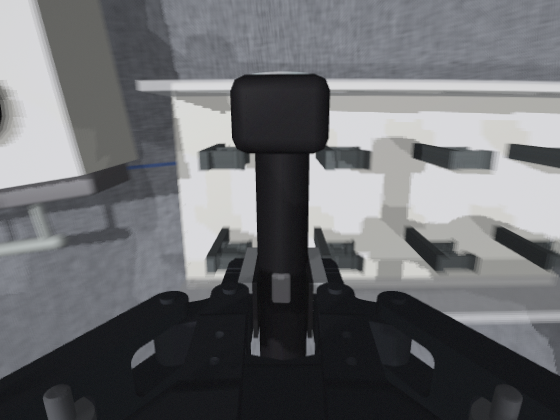

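View pics/u2.png

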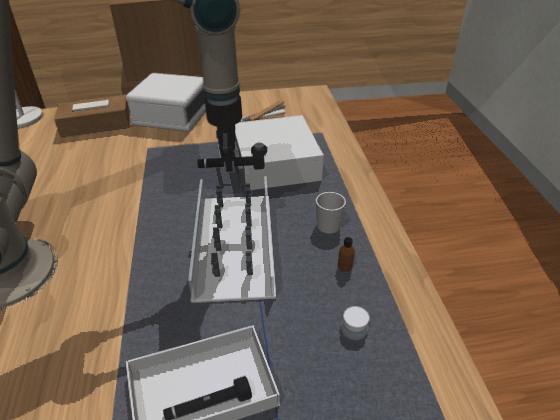

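Request:
{"op": "arm_command", "data": {"steps": [[[0,0,0.028],[-9.5,-41,0],255],[[0,0,0.028],[-9.5,-41,0],255],[[0,0,0.028],[-9.5,-41,0],255],[[0,0,0.028],[-9.5,-41,0],255],[[0,0,0.028],[-9.5,-41,0],255],[[0,0,0.028],[-9.5,-41,0],255],[[0,0,0.028],[-9.5,-41,0],255],[[0,0,0.028],[-9.5,-41,0],255],[[0,0,0.028],[-9.5,-41,0],255],[[0,0,0.028],[-9.5,-41,0],255],[[0,0,0],[0,0,0],255],[[0,0,0],[0,0,0],255]]}}

```text
clock: 36.48
position: [0.4388, -0.3124, 0.1507]
ee_rot: [-0.002, 0.995, 0.096, -0.001]
contact_force: [0.5, 0.6, -2.2]
width: 0.0181
```

```bash
python3 -c "
from h import *
st()
pic('wrist','v',1); pic('side','v2',1)"
```

```text
t 36.48 pos [ 0.4388 -0.3124  0.1507] psi 0.192 z [-0.003  0.003 -1.   ] F [ 0.5  0.6 -2.2] w 0.0181 q6 0.63
```

View pics/v.png

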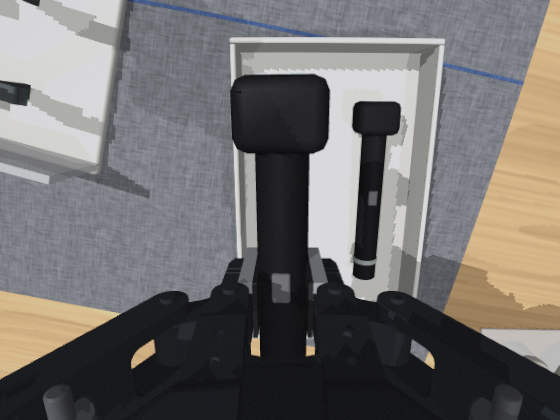

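View pics/v2.png

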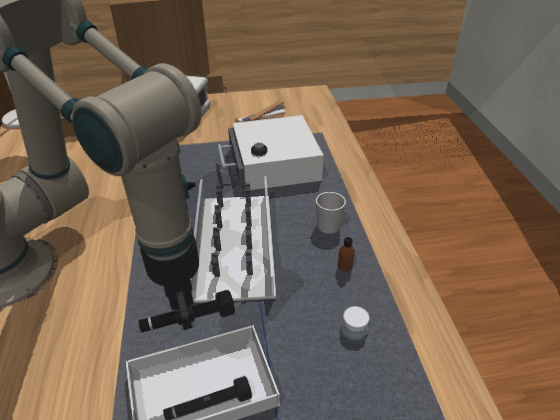

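```bash
python3 -c "
from h import *
c=atz('wrist',[[231,41],[443,41],[417,305]],.04)
t=atz('wrist',[[377,118],[364,273]],.022)
print(c.round(4),t.round(4))
d=(c[1]-c[0])[:2]; print(np.linalg.norm(d)); ey=-d/np.linalg.norm(d); ex=np.array([ey[1],-ey[0]]); print('yaw',np.arctan2(ex[1],ex[0]))
o=(c[0]+c[1])[:2]/2-ex*.12; print('centre',o)
for q in list(t[:,:2])+[np.array([.4388,-.3124])]: print((q-o)@ex,(q-o)@ey)
"
```

```text
[[ 0.5466 -0.2543  0.04  ]
 [ 0.5756 -0.3985  0.04  ]
 [ 0.3748 -0.4402  0.04  ]] [[ 0.5169 -0.3713  0.022 ]
 [ 0.3875 -0.3945  0.022 ]]
0.1470355179387767
yaw 0.19840489019119031
centre [ 0.44346879 -0.35007491]
0.06781971777217995 -0.03525679349054263
-0.06367755521771468 -0.03256221407651357
0.0028487418136357435 0.03785605307327105
```

Request:
{"op": "arm_command", "data": {"steps": [[[0,0,0.005],[0,-4.5,-40],255],[[0,0,0],[0,0,-45],255],[[0,0,0],[0,0,-35],255],[[0,0,0],[0,0,-20],255],[[0,0,0],[0,0,0],255]]}}

```text
clock: 37.2
position: [0.4388, -0.3158, 0.0108]
ee_rot: [-0.002, 0.995, 0.099, -0.001]
contact_force: [-0.7, 0.9, -1.3]
width: 0.0183
```

```bash
python3 -c "
from h import *
st()
pic('wrist','w',1)"
```

```text
t 37.2 pos [ 0.4388 -0.3158  0.0108] psi 0.199 z [-0.003  0.003 -1.   ] F [-0.7  0.9 -1.3] w 0.0183 q6 0.62
```

View pics/w.png

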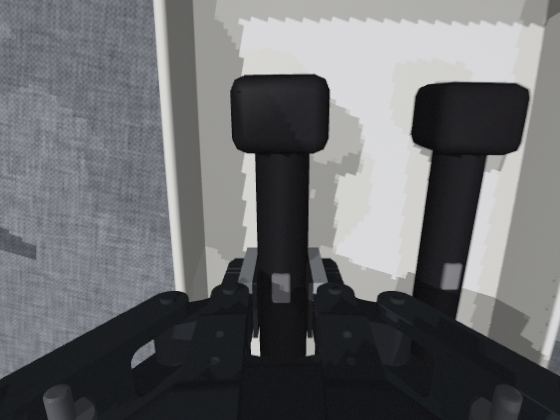

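Request:
{"op": "arm_command", "data": {"steps": [[[0,0,0],[0,0,0],180],[[0,0,0],[0,0,0],168],[[0,0,0],[0,0,0],168],[[0,0,0],[0,0,30],168],[[0,0,0],[0,0,50],168],[[0,0,0],[0,0,60],168],[[0,0,0],[0,0,50],168],[[0,0,0],[0,0,0],168]]}}

```text
clock: 38.25
position: [0.4418, -0.32, 0.2075]
ee_rot: [0.004, 0.995, 0.098, 0.004]
contact_force: [-0.4, -0.4, -0.9]
width: 0.0295
```

```bash
python3 -c "
from h import *
st()
pic('wrist','x',1);pic('side','x2',1);pic('scene','x3',1)"
```

```text
t 38.25 pos [ 0.4418 -0.32    0.2075] psi 0.197 z [ 0.008 -0.008 -1.   ] F [-0.4 -0.4 -0.9] w 0.0295 q6 0.62
```

View pics/x.png

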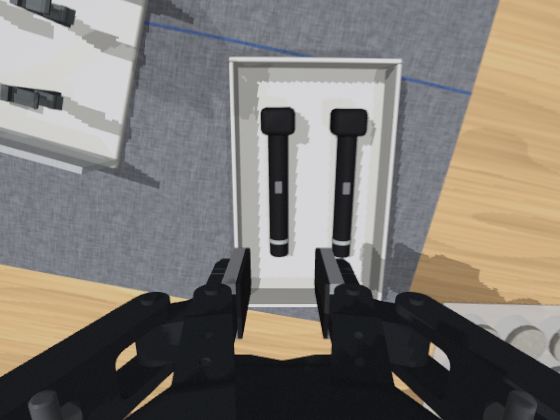

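View pics/x2.png

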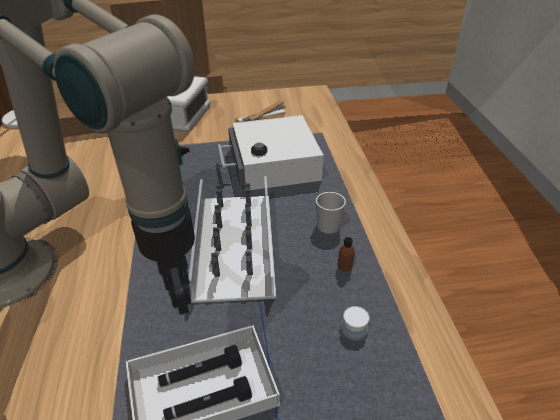

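View pics/x3.png

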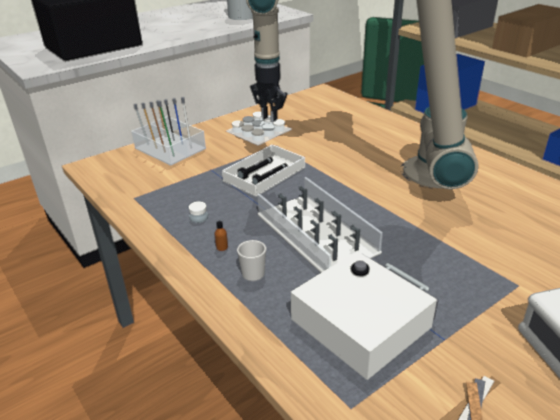

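```bash
python3 -c "
from h import *
st(); print(manip.sign_off())"
```

```text
t 38.4 pos [ 0.4389 -0.3173  0.2015] psi 0.197 z [-0.001  0.001 -1.   ] F [-0.3 -0.1 -0.8] w 0.0296 q6 0.62
the job is handed in; nothing more can be done
None
```

The job is done and handed in at 38.4 s of the 210 s allowed; the sign-off gave no verdict. There were three tools in the rack, one steel case and two torches, and the `+40` slot was empty.

- **Drawer:** I opened it by about 155 mm, laid the case in flat and pushed it shut. The gripper, holding the handle, came back to its first shut position (x = 0.5195 m), and then pushed a little further. Later side and wrist pictures show the handle close to the steriliser front.
- **Start button:** I pressed it until it stopped, at 20 N with the tool tip at 0.1008 m. That is about 6 mm below where its top should stand (0.107 m).
- **Torches:** Both lie flat in the tray, side by side. I measured the tray moved by 1 to 2 cm before the second torch went in, so I set that placement from its new position.
- **Last pictures:** The rack is empty, the jar, bottle and pot look unmoved, and the gripper is about 0.2 m up, touching nothing.

Two checks disagreed. The outline fit for the moved tray was poor, so I used corners from the wrist picture instead. My first estimate of the button position was a few millimetres off, and I corrected it from a closer view before pressing. I did not measure the second torch's final position; I judged it from the pictures. The case's place in the shut drawer could not be seen and rests on the picture taken before shutting.

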